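Open the dust-filter cover of the test machine's control unit

ROBOT

A 6-joint arm with a two-finger parallel gripper is mounted at the origin on the work surface. World frame = base frame: x ahead of the robot, y to its left, z up, the work surface at z = 0. Lengths are in m, angles in rad, forces in N, time in s.
With the tool pointing down it reaches from about 0.25 to 0.8 m from the base axis. Payload 8.5 kg.
Tool frame: the origin (TCP) lies at the very end of the fingers, on their centre line; the grasp point (between the pads) lies 19 mm behind it; z points along the fingers, y is the line along which they close (so a half turn about z gives the same grasp; the last joint's range is limited). The gripper opens to 85 mm and grips with 20 to 120 N. Pads are 22 mm wide; open, the fingers measure 114 mm over their backs; the gripper's body (76 mm by 85 mm) begins 54 mm behind the grasp point. The pads swing forward as they close: fully open they stand 13 mm farther back than shut.
Start: joints at [1.17, 0.238, -0.013, 1.319, 0, 1.571], TCP at [0.205, 0.483, 0.202] pointing down, gripper open.
Joint ranges: [-2.66, 2.66], [-1.03, 1.9], [-1.14, 1.46], [-1.82, 2.27], [-1.45, 1.34], [-3.14, 3.14]. Speed limits (rad/s): [2.22, 2.22, 2.79, 3.14, 3.14, 3.14].

INTERFACE

Orientations are given as a unit quaternion [w, x, y, z].
In Python, from cell import sensors, eyes, ctrl gives the robot as it stands.
- The arm moves only by the tool drive_tool, never from a script. Its argument "motion" is a list of rows, each a list of 2 entries, a list of its own where there are three numbers: the shift along the tool's x, y, z in cm, then the turn, a rotation vector about the tool's x, y, z in rad. A call has 1 to 10 rows; each row is the pose to reach, as a shift and turn from the pose commanded when the call began, along the tool's axes at that moment; what a row does not reach only later rows make up. A row lasts 1/8 s, in which the tool goes at most 62.5 mm and 10.7 degrees, less where a joint would pass 70% of its speed; a pose out of reach is approached as far as the arm can. A call with a gripper value outside its range is refused whole. "grip" is the closure, from -1 (fully open) to 1 (shut), so that 0 is half open, set as the call begins (left out, the last holds). The fingers move at their own pace and stop on an object; "squeeze" is the grip in N (left out, the last holds). Time passes only in rows, so rows that repeat a pose let the fingers close. It gives the time, the measured TCP pose, the force, the opening and the grip force at its end, in the units of the state.
- sensors.state(): the state, without advancing time (a new reading comes with each control period).
- eyes.get_image(name): name is "side" or "top" or "wrist"; returns a dict with "pixels" (384x512x3 uint8, red, green, blue), "depth" (384x512 float32, m along the optical axis (not along the pixel's ray), 0 where there is no reading), "fovy" (degrees; the focal length in pixels is half the picture's height over the tangent of half this angle, whatever the lens; pixels are square), "cx", "cy" (the principal point, pixels), "R" (3x3) and "t" (3): a world point X has camera coordinates R X + t. Camera axes: x right, y down, z forward; pixel columns grow to the right and rows downward; lengths in m; the calibration is good to about 2 mm. A picture is of the moment at which its call begins.
- ctrl.hand_in(): hands the job in; it is judged then, once.
The state is a dict: "t": time; "joints": joint angles; "qvel": joint speeds; "joint_efforts": joint torques, N m; "tcp_pos": TCP position; "tcp_rot": TCP orientation; "wrist_force": force on the tool from outside, world axes, zero at the start; "torque": the same for the moment, N m; "width": finger opening in m; "gripper_force": force on a finger pad.
Only numpy, scipy, OpenCV 4.12 (cv2) and the standard library are available. Lean on these libraries where they do the work, as an engineer would, in place of code of your own. Each camera call takes 0.05 s, during which the arm holds its last target. There are 200 camera calls.

TASK

Open the dust filter on top of the ivory control unit: press the blue snap tab in until the grey filter cover springs out a little, then push the released cover along, away from the tab, until it is completely out from under its black guides and lies flat on top of the unit. Press and push only: do not lift, tip up or drop the cover, and leave the other things on the bench where they stand.

Things in the scene. Friction and masses are not known exactly. Their poses are not given: they have to be found in the camera images.
- unit: ivory steel control unit, fixed on the bench, 200 mm (x) by 300 mm (y), flat top 75 mm above its origin. Origin: centre of its underside; z up. In its frame (mm): tab centred at x 0, y -122; closed cover spans x -50 to 50, y -95 to -5; the cover slides out towards +y onto the bare top (y up to 150). A lug under the cover runs in a slot and stops it after 133 mm of travel
- guide_end (a point): point on the unit's top midway between the +y ends of the two black guides, at y -10 mm in the unit's frame. The guides run back from here for 85 mm on both sides of the seat, |x| 45 to 56 mm, 8.5 mm high, their lips reaching over the cover's edges. Axes as the unit's
- tab_top (a point): centre of the top face of the blue snap tab's pad, 30 mm (unit's x) by 22 mm (unit's y), standing 10.5 mm above the unit's top when not pressed. Axes as the unit's. The closed cover's edge is 16 mm from the pad's edge, on the +y side
- snap_tab (a joint): how far the tab is pressed straight down, m: 0 at rest, 0.008 at its stop (pad then 2.5 mm above the unit's top). Spring, 2 N at the start, 5 N at the stop, plus up to 2 N of rubbing. At 0.005 to 0.006 the catch comes free and a spring pushes the cover about 9 mm towards +y in some 0.2 s. Let go, the tab stays about 0.003 down and rises by itself once the cover has travelled some 20 mm
- cover: grey plastic filter cover with dark louvres, 100 mm (x) by 90 mm (y), edges 4 mm and middle 8 mm thick, about 0.12 kg, loose. Origin: centre of its underside, which lies on the unit's top; axes as the unit's when closed. Closed: origin at y -50 mm in the unit's frame. Clear of the guides: origin beyond y +35 mm (85 mm of travel). Released, it slides with 1 to 4 N
- ridge (a point): middle of the steep face of the cover's thumb ridge. The face looks towards the tab (-y), is 60 mm wide (x) and reaches from 8 to 17 mm above the cover's underside; this point is at 13.5 mm, 34 mm from the cover's centre towards -y. Behind the face the ridge slopes down towards +y. Push on it towards +y, fingertips just above the 8 mm high middle
- spray_can: bystander: red spray can standing upright, 64 mm across, 160 mm high; origin at the centre of its underside
- test_block: bystander: flat steel hardness test block, 60 mm across, 12 mm high; origin at the centre of its underside
- case: bystander: small closed wooden case, 60 x 90 x 36 mm; origin at the centre of its underside
- brush: bystander: hand brush lying on the bench, 160 mm long along its own x; origin at the middle, on the bench
There are look-alikes about, which are no part of the job. Of the things that look like the cover, the middle-sized one is meant.

How it is judged:
On the way, in this order (a step that is already met when the one before it is completed fails the run):
1. the tab has been pressed in and the cover has sprung out 5 mm or more (value of joint snap_tab above 0.0015 m and y of cover in the frame of unit above -0.045 m), for 0.1 s.
2. the cover has been pushed clear of its guides (y of cover in the frame of unit above 0.037 m), for 0.1 s.
At the end, for the whole second after the job is handed in: the cover lies still and flat (within 0.06 rad and 4 mm) on the unit's top, its trailing edge clear of the guides (2 mm or more past their ends); the tab is back up (less than 2 mm down); every bystander is within 20 mm of where it stood (y of cover in the frame of unit above 0.037 m and z of cover in the frame of unit between 0.071 and 0.079 m and angle between cover's own z axis and vertical below 0.06 rad and linear speed of cover below 0.02 m/s and value of joint snap_tab below 0.002 m and distance of each of spray_can, test_block, case, brush from where it was at the start of the episode below 0.02 m); the robot touches nothing.
It fails at once if the cover was lifted more than 10 mm off the unit's top (z of cover in the frame of unit above 0.085 m).
It fails at once if the cover was dropped off the unit (z of cover in the frame of unit below 0.06 m).
It fails at once if the cover was tipped up by more than 0.2 rad (angle between cover's own z axis and vertical above 0.2 rad).
It fails at once if a bystander was pushed away or knocked over (distance of any of spray_can, test_block, case, brush from where it was at the start of the episode above 0.03 m or angle between spray_can's own z axis and vertical above 0.3 rad).
It also fails if it takes over 38 s, if anything falls off the work surface, if the arm or the gripper's body presses on something with over 40 N, if the wrist force passes 120 N, or if a joint passes its speed limit or range.

## Working session

There is one attempt and no reset: what is moved stays moved. The work goes in short steps, Python scripts to look and compute and a tool call to move; the robot and the scene stay as the last step left them, time stands still between calls to the robot, and variables do not carry over. Pictures are saved under pics/ and viewed, at most 10 in all, crops included, and the job is handed in when it is done.

Besides the shell and the picture viewer there is one more tool, called after "Emit:" by a JSON object that holds its "op" and its "data", one argument or row to a line. drive_tool: Moves the arm, as the interface text tells. Its arguments: {"type":"object","properties":{"motion":{"type":"array","items":{"type":"array"}},"grip":{"type":"number"},"squeeze":{"type":"number"}},"required":["motion"]}

```bash
mkdir -p pics
cat > h.py <<'E'
import numpy as np,cv2
from cell import sensors,eyes,ctrl
def get(n):
    d=eyes.get_image(n); d['f']=192/np.tan(np.radians(d['fovy'])/2); return d
def save(d,p): cv2.imwrite(p,d['pixels'][:,:,::-1])
def cloud(d):
    z=d['depth']; v,u=np.mgrid[:384,:512]
    P=np.stack([(u-d['cx'])/d['f']*z,(v-d['cy'])/d['f']*z,z],-1)
    return (P-d['t'])@d['R']
E
python3 - <<'E'
from h import *
a=get('top');b=get('side')
save(a,'pics/top0.png');save(b,'pics/side0.png')
np.savez('top0.npz',**a);np.savez('side0.npz',**b)
s=sensors.state();print(s['tcp_pos'],s['tcp_rot'],s['width'],s['t'])
E
```

```text
[0.20466454 0.4830163  0.20104192] [-1.37116875e-04  1.99066530e-01  9.79985754e-01 -6.47500302e-04] 0.08575997608432424 0.1
```

View pics/top0.png

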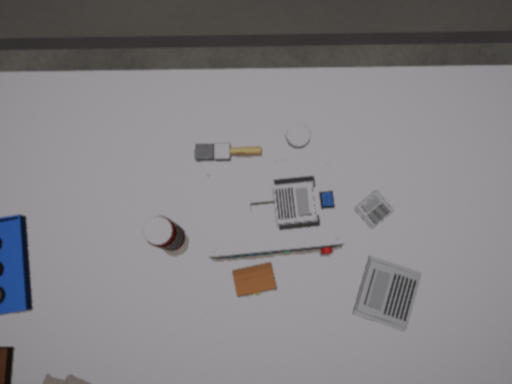

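View pics/side0.png

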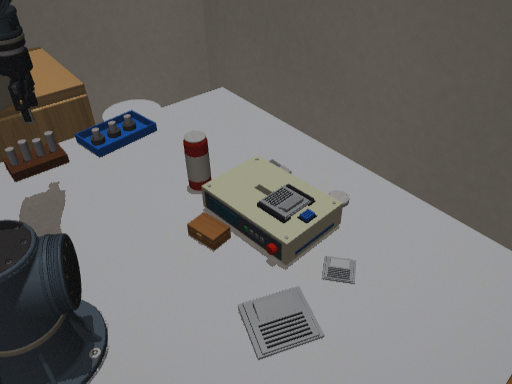

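The top view shows the unit at about (275,205), blue tab at (327,200), cover at (296,203) and slot to its left. The can is at (165,235), and the look-alikes at (374,209) and (387,293) lie on the bench. The side view agrees.

Run:
```python
from h import *
for n in ('top','side'):
    d=dict(np.load(n+'0.npz')); W=cloud(d); z=W[...,2]
    hsv=cv2.cvtColor(d['pixels'],cv2.COLOR_RGB2HSV)
    print(n,'f',d['f'],'cam',-d['R'].T@d['t'])
    m=(np.abs(z-0.075)<0.006)&(d['depth']>0)
    k,l,st,c=cv2.connectedComponentsWithStats(m.astype(np.uint8))
    for i in range(1,k):
        if st[i,4]>800:
            P=W[l==i]; r=cv2.minAreaRect((P[:,:2]*1000).astype(np.float32)); print('topface',st[i],r,np.median(P[:,2]))
    m=cv2.inRange(hsv,(100,120,40),(130,255,255))
    k,l,st,c=cv2.connectedComponentsWithStats(m)
    for i in range(1,k):
        if 40<st[i,4]<1000 and st[i,0]>250:
            P=W[l==i]; 
            up=P[P[:,2]>0.081]
            print('blue',st[i],c[i],P.mean(0),'up',up.mean(0), np.median(up[:,2]),cv2.minAreaRect((up[:,:2]*1000).astype(np.float32)))
    # dark guides near
    m=((hsv[...,2]<60)&(z>0.074)&(z<0.09)).astype(np.uint8)
    k,l,st,c=cv2.connectedComponentsWithStats(m)
    for i in range(1,k):
        if st[i,4]>50:
            P=W[l==i]; print('dark',st[i],P.mean(0),cv2.minAreaRect((P[:,:2]*1000).astype(np.float32)))
    # ridge
    m=((z>0.087)&(z<0.097)).astype(np.uint8)
    k,l,st,c=cv2.connectedComponentsWithStats(m)
    for i in range(1,k):
        if st[i,4]>15:
            P=W[l==i]; print('high',st[i],P.mean(0))
```

```text
top f 481.9734644589288 cam [0.42370217 0.04397397 1.13134731]
topface [ 201  156  144  102 9834] ((588.9937133789062, 19.283676147460938), (202.92227172851562, 300.31744384765625), 5.411139965057373) 0.07544440718829314
blue [321 192  12  15 147] [326.72108844 199.1292517 ] [ 0.59993847 -0.10063334  0.09247695] up [ 0.59949114 -0.10040537  0.09324087] 0.0858147565718412 ((514.4804077148438, -40.43468475341797), (33.15169143676758, 245.6887969970703), 54.76701736450195)
dark [276 178  37   5  81] [ 0.64506715 -0.03100441  0.08403151] ((644.6362915039062, -31.306182861328125), (5.491790294647217, 80.9056167602539), 5.816074848175049)
dark [281 223  38   5  77] [ 0.54480694 -0.04121989  0.08393001] ((544.6599731445312, -41.17583465576172), (4.6218132972717285, 81.63557434082031), 5.234604358673096)
high [298 187  14  29 254] [ 0.59565997 -0.05343875  0.09101478]
high [323 194   8   6  18] [ 0.60812874 -0.10265256  0.08859535]
side f 449.37570698300755 cam [ 0.02518693 -0.65771025  0.77051759]
topface [  25    2  487  120 1349] ((1300.55810546875, 904.2913208007812), (851.2601928710938,
[... 1229 characters left out ...]
62, 48.77194595336914), 13.318238258361816)
high [ 24   0 178  40 362] [0.8774807  1.58486589 0.0919851 ]
high [203   0 309 116 784] [1.40569722 0.4534977  0.09195383]
high [ 0 92 10 10 33] [0.22183929 1.00202921 0.0923352 ]
high [ 44 131   9   6  37] [0.25541196 0.65624709 0.09028111]
high [ 17 139  10   6  38] [0.18018219 0.65769344 0.09043817]
high [185 157  24   9  70] [0.51227861 0.23201516 0.09234598]
high [281 196  24  15 155] [ 0.59462982 -0.05591426  0.09072328]
high [  0 312  71  52 361] [ 0.00527494 -0.06510428  0.09204997]<stdin>:17: RuntimeWarning: Mean of empty slice.
  ret = um.true_divide(
  return _methods._mean(a, axis=axis, dtype=dtype,
  ret = ret.dtype.type(ret / rcount)
```

Emit:
{"op": "drive_tool", "data": {
  "motion": [
    [[0,0,-6],[0,0,0]],
    [[0,0,-8],[0,0,0.15]],
    [[-6,-4,-8],[0,0,0.3]],
    [[-11,-7,-8],[0,0,0.45]],
    [[-16,-10.5,-8],[0,0,0.6]],
    [[-21,-13.5,-8],[0,0,0.75]],
    [[-26,-17,-8],[0,0,0.9]],
    [[-31,-20,-8],[0,0,1.0]],
    [[-36,-23.5,-8],[0,0,1.077]],
    [[-41,-27,-8],[0,0,1.077]]
  ],
  "grip": 1
}}

```text
t: 1.35
tcp_pos: [0.4777, 0.0729, 0.2815]
tcp_rot: [-0.0, 0.674, 0.739, -0.0]
wrist_force: [0.3, 0.1, 0.3]
width: 0.0
gripper_force: 0.0
```

```bash
cat >> h.py <<'E'
from scipy.spatial.transform import Rotation as Ro
TH=np.radians(5.5); UX=np.array([np.cos(TH),np.sin(TH),0]); UY=np.array([-np.sin(TH),np.cos(TH),0]); C=np.array([.5887,.0194,0])
def U(x,y,z): return C+UX*x+UY*y+np.array([0,0,z])
def plan(target):
    s=sensors.state(); w,x,y,z=s['tcp_rot']; R=Ro.from_quat([x,y,z,w])
    G=Ro.from_matrix(np.c_[UX,-UY,[0,0,-1]])
    p=np.array(s['tcp_pos']); q=p-C
    print('t',s['t'],'tcp unit mm',np.round([q@UX*1e3,q@UY*1e3,q[2]*1e3],1),'F',np.round(s['wrist_force'],2),'w',s['width'])
    print('shift cm',np.round(R.inv().apply(target-p)*100,2),'turn',np.round((R.inv()*G).as_rotvec(),3))
E
python3 -c "
from h import *
plan(U(0,-.122,.15))"
```

```text
t 1.35 tcp unit mm [-105.4   63.9  281.5] F [0.25 0.13 0.25] w 6.489686375844807e-06
shift cm [-18.55  10.62  13.14] turn [-0.     0.     1.567]
```

```bash
sed -i "s/np.c_\[UX,-UY,/np.c_[UY,UX,/" h.py
python3 -c "
from h import *
plan(U(0,-.122,.15))"
```

```text
t 1.35 tcp unit mm [-105.4   63.9  281.5] F [0.25 0.13 0.25] w 6.489686375844807e-06
shift cm [-18.55  10.62  13.14] turn [-0.    -0.    -0.004]
```

Emit:
{"op": "drive_tool", "data": {
  "motion": [
    [[-5,3,2],[0,0,0]],
    [[-10,6,5],[0,0,0]],
    [[-15,8.5,8],[0,0,0]],
    [[-18.55,10.6,11],[0,0,0]],
    [[-18.55,10.6,14],[0,0,0]],
    [[-18.55,10.6,14],[0,0,0]],
    [[-18.55,10.6,14],[0,0,0]]
  ]
}}

```text
t: 2.22
tcp_pos: [0.5999, -0.0998, 0.1427]
tcp_rot: [0.0, 0.673, 0.739, 0.0]
wrist_force: [1.0, 1.1, 1.4]
width: 0.0001
gripper_force: 0.0
```

```bash
python3 -c "
from h import *
d=get('wrist'); im=cv2.resize(d['pixels'],(768,576)); cv2.imwrite('pics/w1.png',im[:,:,::-1])
W=cloud(d);hsv=cv2.cvtColor(d['pixels'],cv2.COLOR_RGB2HSV)
m=cv2.inRange(hsv,(100,120,40),(130,255,255))>0
m&=(W[...,2]>.083)&(W[...,2]<.09)
P=W[m];
if len(P)>10: q=P-C;print(len(P),'blue',np.c_[q@UX,q@UY,q[:,2]].min(0),np.c_[q@UX,q@UY,q[:,2]].max(0),np.median(q[:,2]))
plan(U(0,-.122,.11))"
```

```text
974 blue [-0.01425731 -0.13228011  0.08319386] [ 0.0152807  -0.11056498  0.08821282] 0.08634787391370807
t 2.275 tcp unit mm [ 1.000e-01 -1.196e+02  1.432e+02] F [0.23 0.18 0.44] w 0.00010037950270082881
shift cm [-0.23 -0.02  3.32] turn [ 0.002  0.001 -0.002]
```

View pics/w1.png

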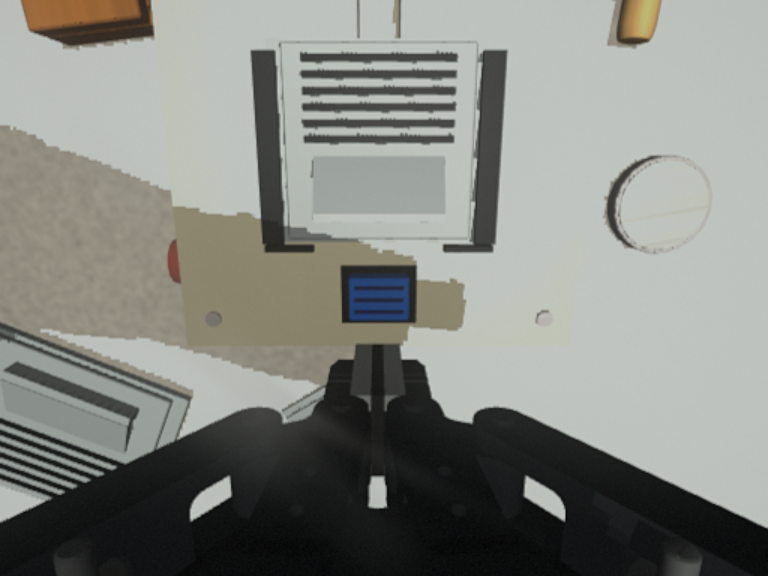

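The wrist view shows the tab at (378,297) directly ahead of the fingers, and the closed cover at (380,140) between its guides, with the ridge at about (378,215). The frame agrees to within 1 mm.

Emit:
{"op": "drive_tool", "data": {
  "motion": [
    [[-0.35,0,2],[0,0,0]],
    [[-0.35,0,4],[0,0,0]],
    [[-0.35,0,4.8],[0,0,0]],
    [[-0.35,0,5.3],[0,0,0]],
    [[-0.35,0,5.6],[0,0,0]],
    [[-0.35,0,5.8],[0,0,0]],
    [[-0.35,0,5.8],[0,0,0]]
  ]
}}

```text
t: 3.15
tcp_pos: [0.6001, -0.1036, 0.0838]
tcp_rot: [0.0, 0.673, 0.739, -0.0]
wrist_force: [-0.6, -0.2, 0.5]
width: -0.0
gripper_force: 0.0
```

```bash
python3 -c "
from h import *
plan(U(0,-.122,.0785))"
```

```text
t 3.15 tcp unit mm [  -0.4 -123.5   83.8] F [-0.63 -0.22  0.48] w -2.194379001884197e-05
shift cm [0.15 0.04 0.53] turn [ 0.     0.    -0.003]
```

Emit:
{"op": "drive_tool", "data": {
  "motion": [
    [[0,0,0.1],[0,0,0]],
    [[0,0,0.2],[0,0,0]],
    [[0,0,0.3],[0,0,0]],
    [[0,0,0.4],[0,0,0]],
    [[0,0,0.5],[0,0,0]],
    [[0,0,0.5],[0,0,0]],
    [[0,0,0.5],[0,0,0]]
  ]
}}

```text
t: 4.03
tcp_pos: [0.6001, -0.1036, 0.0786]
tcp_rot: [0.0, 0.673, 0.739, -0.0]
wrist_force: [-0.1, 0.9, 0.7]
width: -0.0002
gripper_force: 0.0
```

```bash
cat >> h.py <<'E'
def look(name=None):
    d=get('wrist'); W=cloud(d); q=W-C; q=np.stack([q@UX,q@UY,q[...,2]],-1)
    m=(q[...,2]>.0865)&(q[...,2]<.097)&(abs(q[...,0])<.04)&(q[...,1]>-.1)&(q[...,1]<.15)
    P=q[m]
    if len(P): print('ridge n',len(P),'y pct',np.round(np.percentile(P[:,1],[1,5,50,95,99])*1e3,1),'x',np.round(np.percentile(P[:,0],[2,98])*1e3,1))
    if name: cv2.imwrite(name,cv2.resize(d['pixels'],(768,576))[:,:,::-1])
E
python3 -c "
from h import *
plan(U(0,-.122,.0785));look('pics/w2.png')"
```

```text
t 4.025 tcp unit mm [  -0.5 -123.5   78.6] F [-0.1   0.9   0.68] w -0.00022123018064063032
shift cm [0.15 0.04 0.01] turn [-0.     0.    -0.003]
ridge n 5857 y pct [-82.9 -81.9 -71.9 -61.2 -59.3] x [-28.2  29.3]
```

View pics/w2.png

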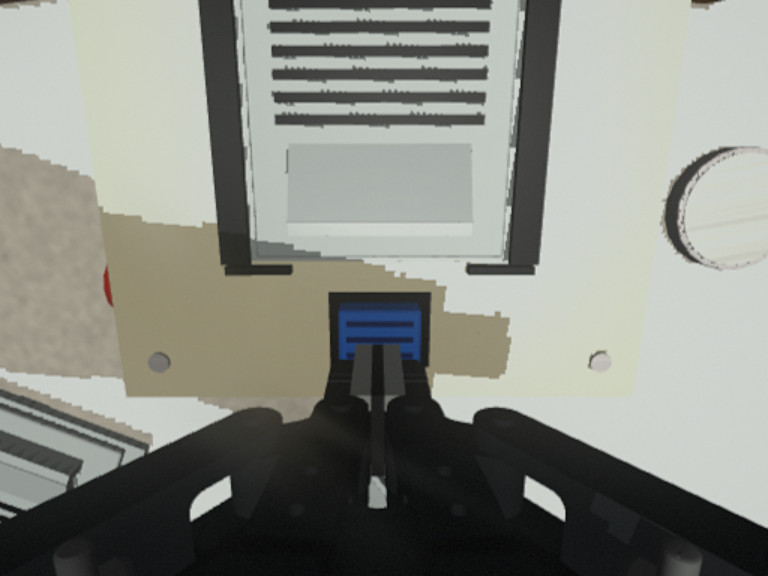

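The cover is still closed and the tab (380,330) is not pressed. The fingertips at (378,345) cover the tab's rear edge. I'll measure the fingertip from depth.

```bash
python3 -c "
from h import *
d=get('wrist'); W=cloud(d); q=W-C; q=np.stack([q@UX,q@UY,q[...,2]],-1)*1e3
for v in range(196,330,8): print(v,[(np.round(q[v,u],0).tolist()) for u in (242,262)])
s=sensors.state();print(s['wrist_force'],s['joint_efforts'])
hsv=cv2.cvtColor(d['pixels'],cv2.COLOR_RGB2HSV); m=cv2.inRange(hsv,(100,120,40),(130,255,255))>0; P=q[m];print(np.percentile(P,[2,50,98],axis=0))
"
```

```text
196 [[-5.0, -107.0, 77.0], [6.0, -107.0, 78.0]]
204 [[-5.0, -111.0, 80.0], [6.0, -111.0, 81.0]]
212 [[-5.0, -113.0, 86.0], [5.0, -113.0, 87.0]]
220 [[-5.0, -117.0, 87.0], [5.0, -118.0, 87.0]]
228 [[-5.0, -123.0, 86.0], [5.0, -122.0, 87.0]]
236 [[-4.0, -113.0, 121.0], [4.0, -113.0, 121.0]]
244 [[-4.0, -113.0, 129.0], [4.0, -113.0, 129.0]]
252 [[-4.0, -112.0, 137.0], [4.0, -112.0, 138.0]]
260 [[-4.0, -112.0, 144.0], [4.0, -112.0, 144.0]]
268 [[-3.0, -111.0, 152.0], [3.0, -112.0, 151.0]]
276 [[-3.0, -111.0, 158.0], [3.0, -112.0, 157.0]]
284 [[-3.0, -112.0, 162.0], [3.0, -111.0, 162.0]]
292 [[-3.0, -113.0, 164.0], [3.0, -112.0, 166.0]]
300 [[-3.0, -116.0, 164.0], [3.0, -114.0, 166.0]]
308 [[-3.0, -122.0, 158.0], [3.0, -123.0, 158.0]]
316 [[-3.0, -126.0, 157.0], [3.0, -126.0, 158.0]]
324 [[-3.0, -129.0, 157.0], [3.0, -129.0, 157.0]]
[-0.35483387  0.53919734 -0.06890309] [ 1.67048362e-03 -6.71259999e+01  3.23456919e+01  2.25927717e-03
 -3.61770390e-04  9.07550634e-05]
[[ -13.80943511 -128.37722615   80.54470344]
 [   0.57265287 -117.56756595   86.24165269]
 [  14.69797747 -110.49341156   87.67894156]]
```

```bash
python3 -c "
from h import *
d=get('side'); p=d['R']@np.array(sensors.state()['tcp_pos'])+d['t']; print(p[:2]/p[2]*d['f']+[d['cx'],d['cy']])
im=d['pixels'][120:270,210:410]; cv2.imwrite('pics/s2.png',cv2.resize(im,(800,600),interpolation=cv2.INTER_CUBIC)[:,:,::-1])
"
```

```text
[307.30754045 215.56256071]
```

View pics/s2.png

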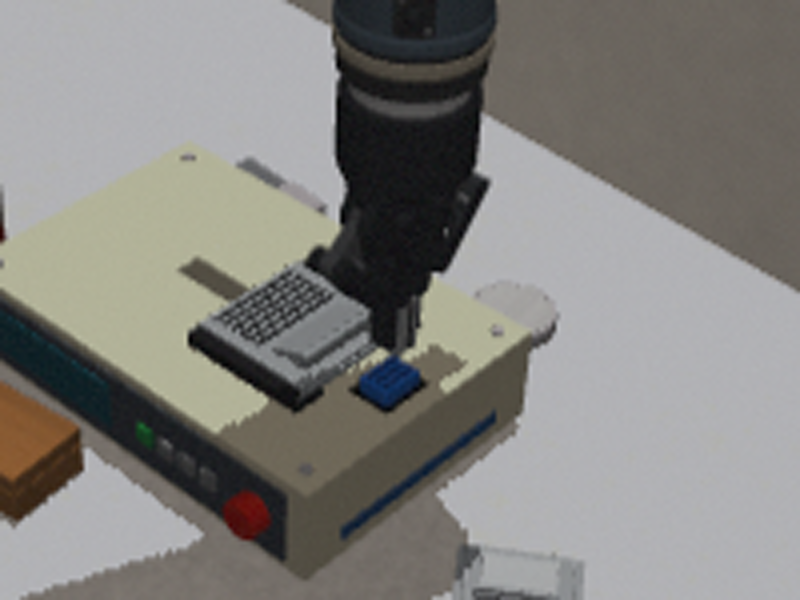

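The side crop shows the fingertip at (398,352), clearly above the tab at (390,380). The reported TCP z is therefore too low by about 30–40 mm. I'll find the tip from the wrist camera's depth edge and then go down by force.

```bash
cat >> h.py <<'E'
def tip():
    d=get('wrist'); W=cloud(d); q=W-C; q=np.stack([q@UX,q@UY,q[...,2]],-1)*1e3
    for v in range(226,238): print(v,np.round(q[v,244],1),np.round(q[v,252],1),np.round(q[v,260],1))
E
python3 -c "
from h import *
tip(); s=sensors.state(); print(s['tcp_pos'],s['joints'])"
```

```text
226 [  -4.3 -121.4   86.1] [   0.  -121.1   86.8] [   4.3 -121.2   86.8]
227 [  -4.3 -121.7   86.8] [   0.  -121.6   87. ] [   4.3 -121.3   87.8]
228 [  -4.3 -122.    87.4] [   0.  -122.2   87. ] [   4.4 -122.5   86.2]
229 [  -4.3 -123.2   85.9] [   0.  -123.    86.3] [   4.3 -122.7   87.2]
230 [-2.000e-01 -5.800e+01  2.516e+02] [  -0.  -112.8  113.5] [   3.6 -112.1  115.3]
231 [  -3.6 -112.6  115.1] [  -0.  -112.6  115.2] [   3.6 -112.7  114.9]
232 [  -3.6 -112.6  116.3] [  -0.  -112.7  116.2] [   3.5 -112.3  117.2]
233 [  -3.5 -112.3  118.2] [  -0.  -112.8  117.2] [   3.5 -112.6  117.6]
234 [  -3.5 -112.7  118.4] [  -0.  -112.4  119.3] [   3.5 -112.7  118.6]
235 [  -3.5 -112.9  119.2] [  -0.  -112.8  119.4] [   3.4 -112.4  120.3]
236 [  -3.4 -112.4  121.5] [  -0.  -112.7  120.8] [   3.4 -112.3  121.7]
237 [  -3.4 -112.6  122. ] [  -0.  -112.7  121.7] [   3.4 -112.5  122.4]
[ 0.6000887  -0.10355068  0.07864659] [-1.70826804e-01  4.42230285e-01 -3.14589504e-02  1.09707342e+00
 -8.93609000e-05  1.30694962e+00]
```

Emit:
{"op": "drive_tool", "data": {
  "motion": [
    [[0,0,1.0],[0,0,0]],
    [[0,0,2.0],[0,0,0]],
    [[0,0,2.4],[0,0,0]],
    [[0,0,2.6],[0,0,0]],
    [[0,0,2.6],[0,0,0]],
    [[0,0,2.6],[0,0,0]]
  ]
}}

```text
t: 4.97
tcp_pos: [0.6002, -0.1036, 0.0528]
tcp_rot: [0.0, 0.673, 0.739, 0.0]
wrist_force: [-0.3, 0.0, 1.0]
width: 0.0001
gripper_force: 0.7
```

```bash
python3 -c "
from h import *
tip();plan(U(0,-.122,.0785));look()"
```

```text
226 [  -3.6 -112.3   84.1] [ 1.000e-01 -1.127e+02  8.300e+01] [   3.8 -113.2   81.8]
227 [  -3.6 -112.9   83.7] [ 1.00e-01 -1.13e+02  8.34e+01] [   3.8 -113.4   82.4]
228 [  -3.6 -113.8   82.7] [ 1.000e-01 -1.139e+02  8.240e+01] [   3.8 -114.    82.2]
229 [  -3.6 -113.9   83.6] [ 1.000e-01 -1.141e+02  8.320e+01] [   3.8 -114.    83.4]
230 [  -3.5 -112.4   88.6] [ 1.000e-01 -1.124e+02  8.860e+01] [   3.7 -112.3   89. ]
231 [  -3.5 -112.8   89. ] [ 1.000e-01 -1.123e+02  9.010e+01] [   3.6 -112.4   89.9]
232 [  -3.5 -113.2   89.2] [ 1.000e-01 -1.128e+02  9.020e+01] [   3.6 -112.2   91.5]
233 [  -3.4 -112.6   91.8] [ 1.000e-01 -1.125e+02  9.190e+01] [   3.6 -112.8   91.3]
234 [  -3.4 -111.9   94.5] [ 1.000e-01 -1.125e+02  9.310e+01] [   3.5 -112.4   93.4]
235 [  -3.4 -112.6   94.1] [ 1.000e-01 -1.128e+02  9.360e+01] [   3.5 -112.9   93.3]
236 [  -3.3 -112.3   95.9] [ 1.000e-01 -1.121e+02  9.630e+01] [   3.5 -111.9   96.8]
237 [-1.000e-01 -5.800e+01  2.257e+02] [ 1.000e-01 -1.126e+02  9.630e+01] [   3.5 -112.6   96.4]
t 5.025 tcp unit mm [  -0.3 -123.5   52.8] F [-0.22  1.04  1.31] w -0.0004895292288809353
shift cm [ 0.15  0.03 -2.57] turn [ 0.     0.    -0.003]
ridge n 8143 y pct [-82.6 -81.7 -71.7 -61.4 -59.5] x [-28.2  29.4]
```

Emit:
{"op": "drive_tool", "data": {
  "motion": [
    [[0,0,0.15],[0,0,0]],
    [[0,0,0.3],[0,0,0]],
    [[0,0,0.4],[0,0,0]],
    [[0,0,0.5],[0,0,0]],
    [[0,0,0.6],[0,0,0]],
    [[0,0,0.6],[0,0,0]],
    [[0,0,0.6],[0,0,0]]
  ]
}}

```text
t: 5.95
tcp_pos: [0.6003, -0.1036, 0.0478]
tcp_rot: [0.001, 0.673, 0.739, 0.0]
wrist_force: [-3.8, 0.2, 13.6]
width: 0.0
gripper_force: 6.9
```

```bash
python3 -c "
from h import *
plan(U(0,-.122,.0785));look()"
```

```text
t 5.95 tcp unit mm [  -0.2 -123.6   47.8] F [-3.82  0.16 13.57] w 3.2642766654835796e-07
shift cm [ 0.16  0.02 -3.07] turn [ 0.001  0.    -0.003]
ridge n 9008 y pct [-74.6 -73.6 -63.6 -53.4 -51.5] x [-28.2  29.3]
```

The cover sprung out 8 mm. Pressing shows the true tip about 30 mm above the reported TCP, so I'll raise, move behind the ridge and lower.

Emit:
{"op": "drive_tool", "data": {
  "motion": [
    [[0,0,-1.5],[0,0,0]],
    [[0,0,-3],[0,0,0]],
    [[1.5,0,-3],[0,0,0]],
    [[3.2,0,-3],[0,0,0]],
    [[3.2,0,-2.5],[0,0,0]],
    [[3.2,0,-1.5],[0,0,0]],
    [[3.2,0,-1.1],[0,0,0]],
    [[3.2,0,-1.1],[0,0,0]]
  ]
}}

```text
t: 7.0
tcp_pos: [0.5966, -0.072, 0.0568]
tcp_rot: [-0.0, 0.674, 0.739, -0.0]
wrist_force: [-0.0, -0.4, 0.4]
width: -0.0001
gripper_force: 0.0
```

```bash
python3 -c "
from h import *
plan(U(0,-.091,.0543));look('pics/w3.png');tip()"
```

```text
t 7.0 tcp unit mm [ -0.8 -91.7  56.8] F [-0.01 -0.37  0.37] w -5.649472931745463e-05
shift cm [0.07 0.08 0.25] turn [-0.001 -0.    -0.003]
ridge n 8329 y pct [-81.2 -74.1 -62.3 -50.8 -48.6] x [-28.2  29.4]
226 [ -3.9 -82.1  84.4] [ -0.1 -81.6  85.7] [  3.7 -81.7  85.5]
227 [ -3.9 -82.4  85.1] [ -0.1 -82.3  85.3] [  3.7 -82.2  85.5]
228 [ -3.9 -82.7  85.4] [ -0.1 -83.1  84.6] [  3.7 -82.7  85.6]
229 [ -3.9 -83.4  84.9] [ -0.1 -83.8  84. ] [  3.7 -83.2  85.5]
230 [ -3.7 -80.9  92.5] [ -0.1 -80.9  92.7] [  3.5 -80.6  93.3]
231 [-2.000e-01 -2.630e+01  2.302e+02] [ -0.1 -80.8  94. ] [  3.5 -80.8  94.1]
232 [ -3.6 -80.7  95.5] [ -0.1 -80.7  95.5] [  3.4 -80.7  95.6]
233 [ -3.6 -81.1  95.6] [ -0.1 -80.8  96.5] [  3.4 -80.7  96.7]
234 [ -3.6 -80.6  98. ] [ -0.1 -81.1  96.9] [  3.4 -80.7  97.8]
235 [ -3.6 -81.3  97.5] [ -0.1 -80.6  99.2] [  3.4 -81.1  97.9]
236 [ -3.6 -81.3  98.5] [ -0.1 -80.7 100. ] [  3.3 -80.6 100.2]
237 [ -3.5 -80.9 100.7] [-1.00e-01 -8.07e+01  1.01e+02] [  3.3 -81.  100.4]
```

View pics/w3.png

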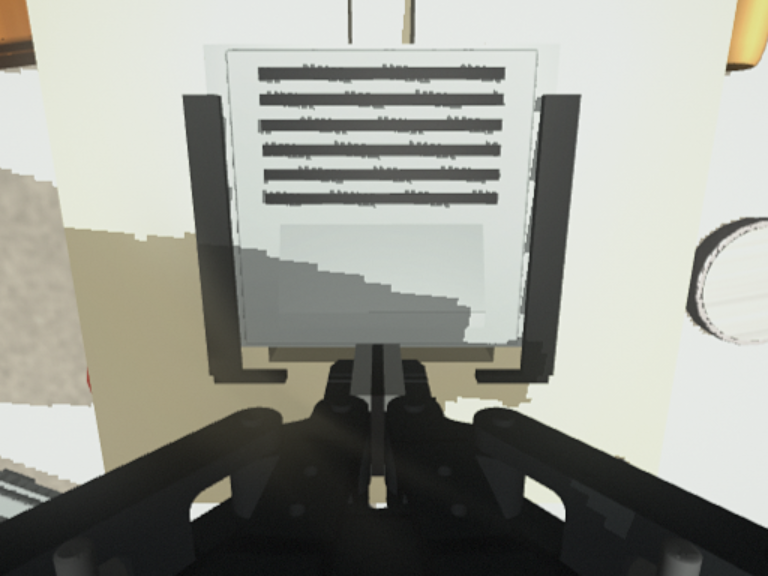

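The cover has sprung out to about y −42. The fingertips at (378,345) are behind the ridge, whose face edge is at about row 312. I'll lower 2.5 mm and push.

Emit:
{"op": "drive_tool", "data": {
  "motion": [
    [[0,0.08,0.15],[0,0,0]],
    [[0,0.08,0.25],[0,0,0]],
    [[0.3,0.08,0.25],[0,0,0]],
    [[0.7,0.08,0.25],[0,0,0]],
    [[1.2,0.08,0.25],[0,0,0]],
    [[1.8,0.08,0.25],[0,0,0]],
    [[2.4,0.08,0.25],[0,0,0]],
    [[2.4,0.08,0.25],[0,0,0]]
  ]
}}

```text
t: 8.1
tcp_pos: [0.5955, -0.0468, 0.0551]
tcp_rot: [-0.0, 0.673, 0.74, 0.0]
wrist_force: [-0.2, -0.4, 0.8]
width: -0.0001
gripper_force: 0.0
```

```bash
python3 -c "
from h import *
plan(U(0,.002,.0543));look('pics/w4.png')"
```

```text
t 8.1 tcp unit mm [  0.5 -66.6  55.1] F [-0.16 -0.37  0.85] w -6.224599124983946e-05
shift cm [ 6.86 -0.06  0.09] turn [-0.    -0.001 -0.002]
ridge n 7411 y pct [-59.6 -54.7 -43.9 -33.4 -31.2] x [-28.1  29.4]
```

View pics/w4.png

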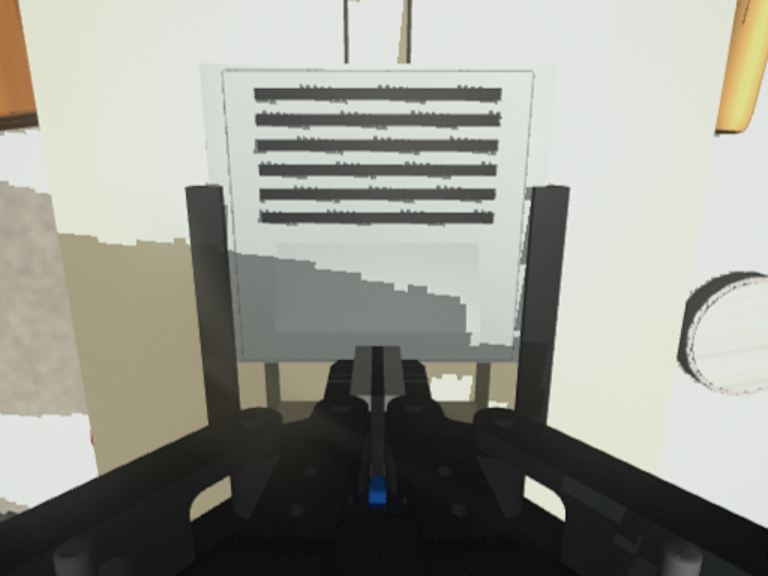

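The cover has moved with the fingers by about 20 mm (ridge face now near row 335) and stays square in the guides. I'll continue the push.

Emit:
{"op": "drive_tool", "data": {
  "motion": [
    [[0.6,-0.05,0.05],[0,0,0]],
    [[1.4,-0.05,0.05],[0,0,0]],
    [[2.2,-0.05,0.05],[0,0,0]],
    [[3.0,-0.05,0.05],[0,0,0]],
    [[3.8,-0.05,0.05],[0,0,0]],
    [[4.6,-0.05,0.05],[0,0,0]],
    [[5.4,-0.05,0.05],[0,0,0]],
    [[6.1,-0.05,0.05],[0,0,0]],
    [[6.7,-0.05,0.05],[0,0,0]],
    [[6.7,-0.05,0.05],[0,0,0]]
  ]
}}

```text
t: 9.4
tcp_pos: [0.5889, 0.0194, 0.0546]
tcp_rot: [-0.0, 0.673, 0.739, 0.0]
wrist_force: [-0.9, -0.5, -0.8]
width: 0.0002
gripper_force: 0.0
```

```bash
python3 -c "
from h import *
plan(U(0,.002,.0543));look()"
```

```text
t 9.4 tcp unit mm [ 0.2  0.  54.6] F [-0.87 -0.5  -0.79] w 0.00022189922761195265
shift cm [ 0.2  -0.02  0.03] turn [-0.    -0.    -0.002]
ridge n 7429 y pct [ 7.1 12.1 22.8 33.3 35.4] x [-28.4  29.1]
```

Emit:
{"op": "drive_tool", "data": {
  "motion": [
    [[-0.6,0,0],[0,0,0]],
    [[-1.2,0,-0.5],[0,0,0]],
    [[-1.5,0,-3],[0,0,0]],
    [[-2,0,-7],[0,0,0]],
    [[-5,0,-10],[0,0,0]],
    [[-8,0,-12],[0,0,0]],
    [[-8,0,-12],[0,0,0]],
    [[-8,0,-12],[0,0,0]]
  ]
}}

```text
t: 10.45
tcp_pos: [0.596, -0.0608, 0.1741]
tcp_rot: [-0.0, 0.674, 0.739, -0.0]
wrist_force: [-0.2, 0.5, 0.5]
width: -0.0
gripper_force: 0.0
```

```bash
python3 -c "
from h import *
look('pics/w5.png')
d=get('side'); W=cloud(d); hsv=cv2.cvtColor(d['pixels'],cv2.COLOR_RGB2HSV); q=W-C; q=np.stack([q@UX,q@UY,q[...,2]],-1)*1e3
m=(cv2.inRange(hsv,(100,120,40),(130,255,255))>0)&(abs(q[...,0])<14)&(abs(q[...,1]+122)<10); print(m.sum(),np.percentile(q[m][:,2],[10,50,90]))"
```

```text
ridge n 2664 y pct [11.3 12.  21.9 32.6 34.7] x [-28.7  29.5]
61 [83.77958678 86.58393367 88.70131249]
```

View pics/w5.png

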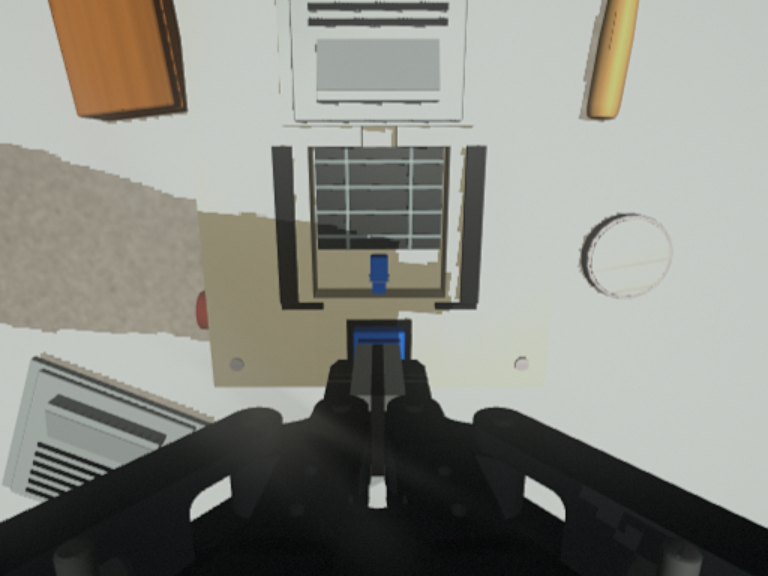

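The cover's trailing edge (row ~127) is past the guide ends (row ~147) and lies square. The tab's measured height is about 86 mm, so it is back up. The arm is clear.

```bash
python3 -c "
from cell import ctrl
print(ctrl.hand_in())"
```

```text
the job is handed in; nothing more can be done
None
```

I pressed the tab until the cover sprang out, then pushed the cover to about y +44 mm, clear of its guides and lying flat; the tab is back up, the arm touches nothing, and I handed the job in at about 10.5 s (no verdict was returned).

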